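Sort out the mixed-up microscope trays

TASK

The three microscope accessories have been put back in each other's trays: put each one upright in the middle of the tray of its own outline - the round eyepiece in the round tray, the square filter cube in the square tray, and the slide box lengthwise in the oblong tray. The bench has just been wiped and is still wet, so never set any of the three down on the bare bench top; the green rubber mat is free for parking while you swap them. Set things down gently, never drop or tip them, and leave the petri dish and the little reagent bottle where they are.

Things in the scene. Friction and masses are not known exactly. Their poses are not given: they have to be found in the camera images.
- eyepiece: Black microscope eyepiece standing upright, round, 58 mm tall: 42 mm diameter from 22 to 50 mm above its underside, 36 mm at the foot, 38 mm at the top, glass lens on top; about 0.10 kg. Origin: centre of its underside, z up. Starts in the square tray.
- filter_cube: Dark metal filter cube, 40 x 40 mm, 45 mm tall, round amber glass window in its top and a clear one in one side; about 0.13 kg. Origin: centre of its underside, z up, x and y square to its sides. Starts in the oblong tray.
- slide_box: White closed slide box, 84 mm long (its x axis), 34 mm wide (its y axis), 48 mm tall, paper panel on top, small latch bumps at mid length; rigid, the lid does not open; about 0.12 kg. Origin: centre of its underside, z up. Starts in the round tray.
- round_tray: Plain grey painted metal round tray fixed to the bench, 116 mm outside diameter, 108 mm inside, floor 4 mm thick (so 4 mm above the bench), rim top 11 mm above the bench, rim 4 mm thick. Origin: its centre at bench height. Home of the eyepiece.
- square_tray: Plain grey painted metal square tray fixed to the bench, 108 x 108 mm outside, 100 x 100 mm inside, floor 4 mm above the bench, rim top 11 mm above the bench, rim 4 mm thick. Origin: its centre at bench height, x and y square to its sides. Home of the filter cube.
- oblong_tray: Plain grey painted metal oblong tray fixed to the bench, 124 mm (its x axis) x 72 mm (its y axis) outside, 116 x 64 mm inside, floor 4 mm above the bench, rim top 11 mm above the bench, rim 4 mm thick. Origin: its centre at bench height. Home of the slide box, whose length lies along the tray's length.
- mat: Flat green rubber mat without a rim, 110 x 110 mm, 4 mm thick, fixed to the bench, empty at the start, its top is dry: the free spot for parking one thing. Origin: its centre at bench height, x and y square to its sides.
- petri_dish: Bystander: small lidded petri dish, clear, 60 mm diameter, 15 mm tall, loose. Origin: centre of its underside.
- reagent_bottle: Bystander: little brown glass reagent bottle with a black cap, 42 mm diameter, 78 mm tall, loose. Origin: centre of its underside.

How it is judged:
At the end, for the whole second after the job is handed in: Eyepiece in round tray, filter cube in square tray, slide box in oblong tray: each within 15 mm of its tray's centre, underside less than 5 mm above the floor, upright within 0.1 rad, below 0.02 m/s; box length within 15 degrees (0.26 rad) of the tray's, either way round (horizontal distance between eyepiece and round_tray below 0.015 m and z of eyepiece in the frame of round_tray below 0.009 m and angle between each of eyepiece, filter_cube, slide_box's own z axis and vertical below 0.1 rad and linear speed of each of eyepiece, filter_cube, slide_box below 0.02 m/s and horizontal distance between filter_cube and square_tray below 0.015 m and z of filter_cube in the frame of square_tray below 0.009 m and horizontal distance between slide_box and oblong_tray below 0.015 m and z of slide_box in the frame of oblong_tray below 0.009 m and angle between the x axis of slide_box and the x axis of oblong_tray, either way round below 0.26 rad); the robot touches nothing.
It fails at once if an accessory stands on the bare bench top (underside lower than 2 mm) (height (world z) of any of eyepiece, filter_cube, slide_box below 0.002 m).
It fails at once if an accessory is tipped over (more than 0.7 rad) (angle between any of eyepiece, filter_cube, slide_box's own z axis and vertical above 0.7 rad).
It fails at once if an accessory is dropped from more than about 2 cm (faster than 0.6 m/s with no finger touching it) ((contact force between eyepiece and the fingers below 0.05 N and linear speed of eyepiece above 0.6 m/s) or (contact force between filter_cube and the fingers below 0.05 N and linear speed of filter_cube above 0.6 m/s) or (contact force between slide_box and the fingers below 0.05 N and linear speed of slide_box above 0.6 m/s)).
It fails at once if the petri dish or the reagent bottle is shifted by more than 20 mm (distance of any of petri_dish, reagent_bottle from where it was at the start of the episode above 0.02 m).
It also fails if it takes over 102 s, if anything falls off the work surface, if the arm or the gripper's body presses on something with over 40 N, if the wrist force passes 120 N, or if a joint passes its speed limit or range.

ROBOT

A 6-joint arm with a two-finger parallel gripper is mounted at the origin on the work surface. World frame = base frame: x ahead of the robot, y to its left, z up, the work surface at z = 0. Lengths are in m, angles in rad, forces in N, time in s.
With the tool pointing down it reaches from about 0.4 to 0.925 m from the base axis. Payload 12.5 kg.
Tool frame: the origin (TCP) lies on the centre line of the jaws, within the pads' length; the fingertips stand 25 mm ahead of it and the grasp point (between the pads) lies 6 mm ahead of it; z points along the fingers, y is the line along which they close (so a half turn about z gives the same grasp; the last joint's range is limited). The gripper opens to 95 mm and grips with 3 to 60 N. Pads are 20 mm wide; open, the fingers measure 119 mm over their backs; the gripper's body (75 mm by 180 mm) begins 59 mm behind the grasp point.
Start: joints at [1.234, 0.491, 1.559, -0, 1.092, -0.106], TCP at [0.143, 0.608, 0.24] pointing down, gripper open.
Joint ranges: [-3.1, 3.1], [-0.84, 2.19], [0.05, 2.79], [-1.13, 4.28], [0.06, 2.93], [-2.69, 2.69]. Speed limits (rad/s): [2.22, 2.22, 2.79, 3.14, 3.14, 3.14].

INTERFACE

Orientations are given as a unit quaternion [x, y, z, w].
In Python, from station import read_state, read_camera, camera_params, close_job gives the robot as it stands. The module is installed in compiled form; this text tells all that it offers.
- The arm moves only by the tool step_arm, never from a script. Its argument "commands" is a list that holds one entry, the list of rows, each a list of 6 numbers: the shift along the tool's x, y, z in mm, then the turn, a rotation vector about the tool's x, y, z in degrees. In form: [[[x, y, z, rx, ry, rz], ...]]. A call has exactly 8 rows; each row shifts and turns the commanded pose from where the row before left it, along the tool's axes as they then stand; what a row does not reach is not made up. A row lasts 1/8 s, in which the tool goes at most 62.5 mm and 10.7 degrees, less where a joint would pass 70% of its speed; a pose out of reach is approached as far as the arm can. A call is refused whole if a number of a shift passes 62.5 or a number of a turn 10.7, either way. A call with a gripper value outside its range is refused whole. "hand" is the finger opening in mm, from 0 to 95.1, set as the call begins (left out, the last holds). The fingers move at their own pace and stop on an object; "force" is the grip in N (left out, the last holds). Time passes only in rows, so rows that do not move let the fingers close, or fill a call up. It gives the time, the measured TCP pose, the force, the opening and the grip force at its end, in the units of the state.
- read_state(): the state, without advancing time (a new reading comes with each control period).
- read_camera(name): name is "scene" or "top"; returns (picture, depth): 400x640x3 uint8, red, green, blue; 400x640 float32, m along the optical axis (not along the pixel's ray), 0 where there is no reading.
- camera_params(name): a dict with "camera_matrix" (3x3 intrinsics, pixels), "extrinsics" (4x4, takes a point from camera to world coordinates). Camera axes: x right, y down, z forward; pixel columns grow to the right and rows downward; lengths in m; the calibration is good to about 2 mm. A picture is of the moment at which its call begins. camera_params takes no time and is no camera call.
- close_job(): hands the job in; it is judged then, once.
The state is a dict: "clock": time; "joints": joint angles; "qvel": joint speeds; "tau": joint torques, N m; "tcp_pos": TCP position; "ee_rot": TCP orientation; "contact_force": force on the tool from outside, world axes, zero at the start; "wrist_torque": the same for the moment, N m; "grip_width": finger opening in m; "grasp_force": force on a finger pad.
Only numpy, scipy, OpenCV 4.12 (cv2) and the standard library are available. Lean on these libraries where they do the work, as an engineer would, in place of code of your own. Each camera call takes 0.05 s, during which the arm holds its last target. There are 200 camera calls.

## Working session

There is one attempt and no reset: what is moved stays moved. The work goes in short steps, Python scripts to look and compute and a tool call to move; the robot and the scene stay as the last step left them, time stands still between calls to the robot, and variables do not carry over. Pictures are saved under pics/ and viewed, at most 14 in all, crops included, and the job is handed in when it is done.

Besides the shell and the picture viewer there is one more tool, called by a JSON object that holds its "fn" and its "kwargs". step_arm: Moves the arm, as the interface text tells. Its arguments: {"type":"object","properties":{"commands":{"type":"array"},"hand":{"type":"number"},"force":{"type":"number"}},"required":["commands"]}

```bash
mkdir -p pics
python3 - <<'E'
from station import *
import cv2,numpy as np
np.set_printoptions(precision=4,suppress=True)
s=read_state();print(s)
for n in("scene","top"):
    p,d=read_camera(n);np.savez(f"pics/{n}0.npz",p=p,d=d);cv2.imwrite(f"pics/{n}0.png",p[...,::-1]);c=camera_params(n);print(n,c["camera_matrix"],c["extrinsics"])
E
```

```text
{'clock': 0.0, 'joints': array([ 1.2344,  0.4915,  1.5595,  0.    ,  1.0917, -0.1056]), 'qvel': array([-0.0001,  0.0026, -0.0005,  0.0005,  0.0006, -0.0002]), 'tau': array([  0.0018, -61.2646, -25.8188,   0.0693,   0.0482,  -0.0001]), 'tcp_pos': array([0.1429, 0.6082, 0.2391]), 'ee_rot': array([ 0.1151,  0.9933, -0.0005, -0.0001]), 'contact_force': array([-0.0832,  0.1568, -0.7776]), 'wrist_torque': array([-0.0636, -0.004 ,  0.0413]), 'grasp_force': 0.0, 'grip_width': 0.09510767292007517}
scene [[375.1801   0.     317.8788]
 [  0.     375.1801 199.995 ]
 [  0.       0.       1.    ]] [[ 0.4731  0.5971 -0.6478  0.9672]
 [ 0.8808 -0.3041  0.363  -0.2746]
 [ 0.0197 -0.7423 -0.6698  0.4987]
 [ 0.      0.      0.      1.    ]]
top [[458.8659   0.     318.2059]
 [  0.     458.8659 198.0111]
 [  0.       0.       1.    ]] [[ 0.0181 -0.9825  0.1856  0.394 ]
 [-0.9998 -0.0187 -0.0018 -0.0387]
 [ 0.0053 -0.1855 -0.9826  0.8192]
 [ 0.      0.      0.      1.    ]]
```

View pics/top0.png

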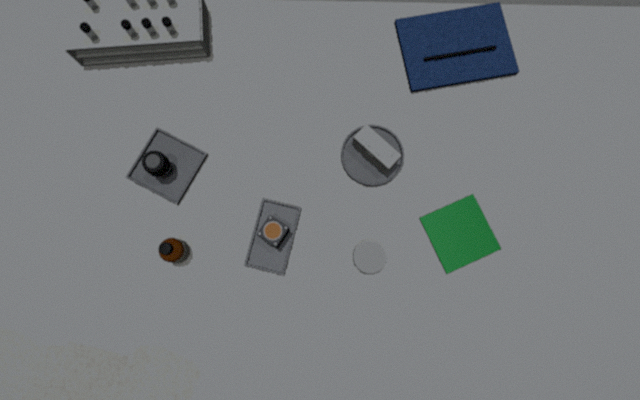

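View pics/scene0.png

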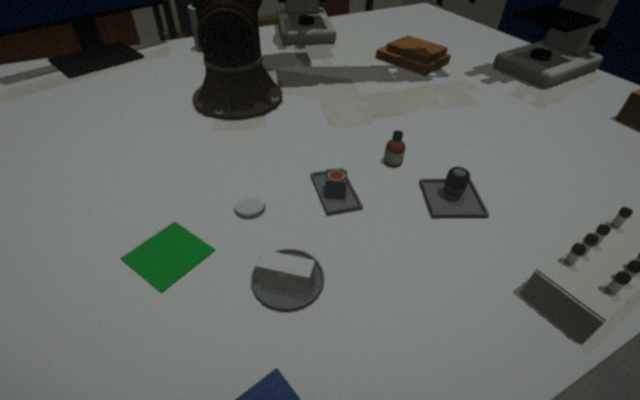

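The top view shows the eyepiece at (156,163) in the square tray (168,166), the cube at (274,231) in the oblong tray (273,236) and the box at (377,148) in the round tray (372,155). The mat is at (460,233), the petri dish at (369,257) and the bottle at (172,250). The scene view agrees.

```bash
cat > h.py <<'E'
import numpy as np,cv2
from station import *
np.set_printoptions(precision=4,suppress=True)
def cloud(n,d):
    c=camera_params(n);K=c["camera_matrix"];E=c["extrinsics"]
    v,u=np.mgrid[:400,:640]
    P=np.stack([(u-K[0,2])/K[0,0]*d,(v-K[1,2])/K[1,1]*d,d],-1)
    return P@E[:3,:3].T+E[:3,3]
def rect(xy):
    (c,(w,h),a)=cv2.minAreaRect((xy*1000).astype(np.float32))
    if w<h:w,h,a=h,w,a+90
    return np.array([c[0]/1e3,c[1]/1e3,w,h,(a+90)%180-90])
E
python3 - <<'E'
from h import *
W={}
for n in("top","scene"):
    z=np.load(f"pics/{n}0.npz");W[n]=(z["p"],cloud(n,z["d"]),z["d"])
p,w,d=W["top"]
seed={"square":(168,166),"oblong":(273,236),"round":(372,155),"mat":(460,233),"petri":(369,257),"bottle":(172,250)}
for k,(u,v) in seed.items():
    c=w[v,u]; 
    for n in W:
        P=W[n][1][W[n][2]>0].reshape(-1,3);Q=P[np.linalg.norm(P[:,:2]-c[:2],axis=1)<.09]
        bench=np.median(Q[np.abs(Q[:,2])<.012][:,2])
        T=Q[(Q[:,2]>.0025)]
        print(k,n,"seed",c,"bench",bench, "hist",np.histogram(Q[:,2],[-.01,-.002,.002,.006,.009,.014,.02,.03,.04,.046,.05,.054,.058,.064,.07,.09])[0])
E
```

```text
square top seed [0.592  0.2219 0.0445] bench 0.0007034294295681365 hist [ 721 3461 1888  221  431   12   21   63   29   17   38   49  382    9
    0]
square scene seed [0.592  0.2219 0.0445] bench 0.0011548059027086943 hist [  54 1925 1269  170  332   42   56   97   56   37   40   44  229    0
    0]
oblong top seed [0.4731 0.0346 0.049 ] bench 8.483027098415974e-05 hist [ 946 4265 1535  149  412   11   15   21   34  473   65    0    0    0
    0]
oblong scene seed [0.4731 0.0346 0.049 ] bench 0.00014218369587892798 hist [  58 2362  643  128  272   51   78   87   51  247   26    0    0    0
    0]
round top seed [ 0.6191 -0.1331  0.0433] bench -8.247498815011634e-05 hist [ 935 3378 1189  181  321   43   80   81   52  215  694   16    0    0
    0]
round scene seed [ 0.6191 -0.1331  0.0433] bench -7.595259169954072e-05 hist [ 208 4073 1110  226  507  127  223  210  161  139  951    1    0    0
    0]
mat top seed [ 0.4892 -0.2945  0.004 ] bench 0.0010056954411670205 hist [ 781 3978 2986   82    0    0    0    0    0    0    0    0    0    0
    0]
mat scene seed [ 0.4892 -0.2945  0.004 ] bench 0.0008728438563515573 hist [ 220 3648 3144    5    0    0    0    0    0    0    0    0    0    0
    0]
petri top seed [ 0.443  -0.1305  0.0157] bench -0.0007218068802140043 hist [1277 5705  173    1  382  535    0    0    0    0    0    0    0    0
    0]
petri scene seed [ 0.443  -0.1305  0.0157] bench -0.0004587492086105538 hist [ 161 3900   54   22  206  368    0    0    0    0    0    0    0    0
    0]
bottle top seed [0.4453 0.197  0.0661] bench -0.0006267600005459006 hist [1212 5988  251   13   16   22   46   51   49   82  123   75   18   16
  138]
bottle scene seed [0.4453 0.197  0.0661] bench -0.0001842576619933145 hist [  59 2463   36   18   35   41   74   81   48   43   55   40   24   24
   67]
```

```bash
cat > fit.py <<'E'
from h import *
def fits(p,w,d):
    ok=d>0
    def near(c,r,lo,hi):
        m=ok&(np.hypot(w[...,0]-c[0],w[...,1]-c[1])<r)&(w[...,2]>lo)&(w[...,2]<hi);return w[m]
    R={}
    for k,c,r in(("square",(.592,.215),.085),("oblong",(.472,.033),.075),("round",(.61,-.13),.075)):
        q=near(c,r,.0085,.013); R[k]=rect(q[:,:2])
        if k=="round":
            x,y=q[:,:2].T;s=np.linalg.lstsq(np.c_[x,y,np.ones(len(x))],x*x+y*y,rcond=None)[0];R[k]=np.array([s[0]/2,s[1]/2,2e3*np.sqrt(s[2]+(s[0]**2+s[1]**2)/4)])
        t=near(c,.07,.035,.075)
        h=np.percentile(t[:,2],80);t=t[t[:,2]>h-.004];print(k,"obj top z",np.median(t[:,2]),rect(t[:,:2]),t.mean(0))
    g=ok&(p[...,1]>2*p[...,0].astype(int))&(p[...,1]>60)&(np.abs(w[...,2])<.01);R["mat"]=rect(w[g][:,:2])
    for k,c,lo in(("petri",(.443,-.13),.01),("bottle",(.445,.197),.065)):
        t=near(c,.06,lo,.09);R[k]=np.r_[cv2.minEnclosingCircle((t[:,:2]*1e3).astype(np.float32))[0],np.median(t[:,2])*1e3]
    for k in R:print(k,R[k])
E
python3 - <<'E'
from fit import *
for n in("top","scene"):
    z=np.load(f"pics/{n}0.npz");print(n);fits(z["p"],cloud(n,z["d"]),z["d"])
E
```

```text
top
square obj top z 0.061424976454513946 [  0.5958   0.2422  37.8741  37.516  -44.9599] [0.595  0.242  0.0614]
oblong obj top z 0.04853225394571292 [ 0.4819  0.0357 39.9104 39.661  57.7858] [0.4815 0.0355 0.0485]
round obj top z 0.051045125141475634 [ 0.6333 -0.1413 83.9058 34.509  47.5709] [ 0.6324 -0.1417  0.051 ]
square [  0.6022   0.2366 109.0973 107.7656  63.3302]
oblong [  0.4769   0.0386 123.7645  72.021  -12.9611]
round [  0.6286  -0.1384 106.8797]
mat [  0.4897  -0.294  107.6215 106.7938 -64.9107]
petri [ 444.0786 -131.9779   14.2114]
bottle [446.9275 205.5656  77.0235]
scene
square obj top z 0.06159914126020222 [  0.5967   0.2411  38.9936  37.9652 -59.4017] [0.5977 0.2396 0.0613]
oblong obj top z 0.048796221980811794 [  0.483    0.0335  42.3819  38.4242 -31.5656] [0.4844 0.0333 0.0487]
round obj top z 0.05147279773122404 [ 0.6344 -0.1421 83.7393 35.6929 47.3609] [ 0.6362 -0.1426  0.0514]
square [  0.6023   0.2358 111.0679 108.9151 -26.0354]
oblong [  0.4779   0.0376 128.1004  72.6103 -13.0078]
round [  0.627   -0.1365 103.5625]
mat [  0.4914  -0.2952 108.1723 107.9805  25.3367]
petri [ 444.782  -133.5532   14.3872]
bottle [448.2809 204.3586  76.1164]
```

{"fn": "step_arm", "kwargs": {"commands": [[[-20, -10, 0, 0, 0, 0], [-50, -24, 0, 0, 0, 0], [-50, -24, 0, 0, 0, 0], [-50, -24, 0, 0, 0, 0], [-50, -24, 0, 0, 0, 0], [-50, -24, 0, 0, 0, 0], [-50, -24, 0, 0, 0, 0], [-50, -24, 0, 0, 0, 0]]], "hand": 80, "force": 20}}

```text
clock: 1.1
tcp_pos: [0.4639, 0.3481, 0.2397]
ee_rot: [0.115, 0.993, -0.0, 0.0]
contact_force: [1.1, 0.6, 0.1]
grip_width: 0.08
grasp_force: 0.0
```

{"fn": "step_arm", "kwargs": {"commands": [[[-50, -24, 20, 0, 0, 0], [-50, -24, 20, 0, 0, 0], [-40, -20, 20, 0, 0, 0], [-15, -7, 20, 0, 0, 0], [0, 0, 10, 0, 0, 0], [0, 0, 0, 0, 0, 0], [0, 0, 0, 0, 0, 0], [0, 0, 0, 0, 0, 0]]]}}

```text
clock: 2.1
tcp_pos: [0.5959, 0.2429, 0.1506]
ee_rot: [0.115, 0.993, 0.0, 0.001]
contact_force: [0.3, 1.1, -0.7]
grip_width: 0.0801
grasp_force: 0.0
```

```bash
cat > go.py <<'E'
import sys
from h import *
from scipy.spatial.transform import Rotation as Ro
def go(x,y,z,yaw=None):
    s=read_state();R=Ro.from_quat(s["ee_rot"]).as_matrix();a=np.degrees(np.arctan2(R[1,1],R[0,1]))
    t=0 if yaw is None else -((yaw-a+90)%180-90)
    d=np.array([x,y,z])-s["tcp_pos"]
    R2=R@Ro.from_rotvec([0,0,np.radians(t)]).as_matrix()
    print("clock",round(s["clock"],2),"tcp",s["tcp_pos"],"yaw",round(a,1),"j",s["joints"],"w",s["grip_width"],"f",s["grasp_force"],"tilt",R[:2,2],"j6 after",s["joints"][5]+np.radians(t))
    print("turn rz",round(t,1),"then shift mm",(R2.T@d*1e3).round(1))
if __name__=="__main__":go(*map(float,sys.argv[1:]))
E
python3 go.py .596 .2418 .046
```

```text
clock 2.1 tcp [0.5959 0.2429 0.1506] yaw 76.8 j [ 0.2844  0.6099  1.6018  0.0001  0.9286 -1.0568] w 0.08007118890925279 f 0.0 tilt [0.0012 0.0005] j6 after -1.0568313527729165
turn rz 0 then shift mm [ -0.2  -1.1 104.6]
```

Descend, grip, and lift a little.

{"fn": "step_arm", "kwargs": {"commands": [[[0, -1, 20, 0, 0, 0], [0, 0, 25, 0, 0, 0], [0, 0, 25, 0, 0, 0], [0, 0, 20, 0, 0, 0], [0, 0, 10, 0, 0, 0], [0, 0, 4, 0, 0, 0], [0, 0, 0, 0, 0, 0], [0, 0, 0, 0, 0, 0]]]}}

```text
clock: 3.1
tcp_pos: [0.5962, 0.2412, 0.0463]
ee_rot: [0.115, 0.993, 0.0, 0.0]
contact_force: [0.5, 0.7, -0.2]
grip_width: 0.0801
grasp_force: 0.0
```

{"fn": "step_arm", "kwargs": {"commands": [[[0, 0, 0, 0, 0, 0], [0, 0, 0, 0, 0, 0], [0, 0, 0, 0, 0, 0], [0, 0, 0, 0, 0, 0], [0, 0, 0, 0, 0, 0], [0, 0, 0, 0, 0, 0], [0, 0, 0, 0, 0, 0], [0, 0, 0, 0, 0, 0]]], "hand": 30, "force": 20}}

```text
clock: 4.1
tcp_pos: [0.596, 0.2411, 0.0457]
ee_rot: [0.115, 0.993, 0.0, 0.0]
contact_force: [0.1, 1.2, 1.1]
grip_width: 0.0414
grasp_force: 20.0
```

{"fn": "step_arm", "kwargs": {"commands": [[[0, 0, -5, 0, 0, 0], [0, 0, -15, 0, 0, 0], [0, 0, -20, 0, 0, 0], [0, 0, -25, 0, 0, 0], [0, 0, -30, 0, 0, 0], [0, 0, -20, 0, 0, 0], [0, 0, -5, 0, 0, 0], [0, 0, 0, 0, 0, 0]]]}}

```text
clock: 5.1
tcp_pos: [0.5958, 0.241, 0.1658]
ee_rot: [0.115, 0.993, 0.0, 0.0]
contact_force: [-1.0, 0.4, -0.7]
grip_width: 0.0415
grasp_force: 20.0
```

Run:
```python
from go import *
p,d=read_camera("scene");cv2.imwrite("pics/s1.png",cv2.resize(p[100:320,100:520,::-1],None,fx=1.8,fy=1.8))
go(.4905,-.2945,.15)
```

```text
clock 5.15 tcp [0.5956 0.241  0.1652] yaw 76.8 j [ 0.2817  0.5925  1.5904  0.0001  0.9594 -1.0583] w 0.04186308898106423 f 19.99996334896423 tilt [-0.0007 -0.0001] j6 after -1.058299347672019
turn rz 0 then shift mm [ -20.2 -545.3   15.3]
```

View pics/s1.png

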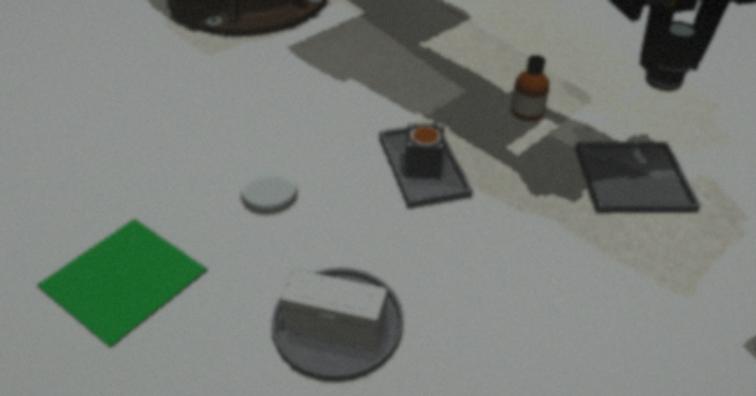

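The eyepiece is held upright at crop (668,75). Next I carry it to the mat.

{"fn": "step_arm", "kwargs": {"commands": [[[-1, -20, 0, 0, 0, 0], [-2, -40, 0, 0, 0, 0], [-2, -50, 0, 0, 0, 0], [-2, -50, 0, 0, 0, 0], [-2, -50, 0, 0, 0, 0], [-2, -50, 0, 0, 0, 0], [-2, -50, 0, 0, 0, 0], [-2, -50, 0, 0, 0, 0]]]}}

```text
clock: 6.15
tcp_pos: [0.5269, -0.1149, 0.1651]
ee_rot: [0.115, 0.993, 0.0, -0.0]
contact_force: [0.3, 0.6, -1.2]
grip_width: 0.0416
grasp_force: 20.0
```

{"fn": "step_arm", "kwargs": {"commands": [[[-2, -50, 0, 0, 0, 0], [-2, -50, 0, 0, 0, 0], [-1, -45, 0, 0, 0, 0], [0, -30, 20, 0, 0, 0], [0, -10, 30, 0, 0, 0], [0, 0, 20, 0, 0, 0], [0, 0, 0, 0, 0, 0], [0, 0, 0, 0, 0, 0]]]}}

```text
clock: 7.15
tcp_pos: [0.4906, -0.2943, 0.0961]
ee_rot: [0.115, 0.993, -0.0, 0.0]
contact_force: [-0.4, -1.0, -0.8]
grip_width: 0.0416
grasp_force: 20.0
```

```bash
python3 go.py .4905 -.2945 .047
```

```text
clock 7.15 tcp [ 0.4906 -0.2943  0.0961] yaw 76.8 j [-0.6558  0.5991  1.8264  0.0001  0.7159 -1.9957] w 0.041630618447094786 f 19.999766532273497 tilt [ 0.0002 -0.0001] j6 after -1.9957068967500236
turn rz 0 then shift mm [ 0.  -0.3 49.1]
```

{"fn": "step_arm", "kwargs": {"commands": [[[0, 0, 10, 0, 0, 0], [0, 0, 15, 0, 0, 0], [0, 0, 12, 0, 0, 0], [0, 0, 6, 0, 0, 0], [0, 0, 3, 0, 0, 0], [0, 0, 2, 0, 0, 0], [0, 0, 1.5, 0, 0, 0], [0, 0, 0, 0, 0, 0]]]}}

```text
clock: 8.15
tcp_pos: [0.4908, -0.2941, 0.0462]
ee_rot: [0.115, 0.993, 0.0, 0.0]
contact_force: [-0.6, -0.5, -0.9]
grip_width: 0.0416
grasp_force: 20.0
```

{"fn": "step_arm", "kwargs": {"commands": [[[0, 0, 0, 0, 0, 0], [0, 0, 0, 0, 0, 0], [0, 0, 0, 0, 0, 0], [0, 0, 0, 0, 0, 0], [0, 0, -10, 0, 0, 0], [0, 0, -20, 0, 0, 0], [0, 0, -25, 0, 0, 0], [0, 0, -25, 0, 0, 0]]], "hand": 80}}

```text
clock: 9.15
tcp_pos: [0.4907, -0.294, 0.1275]
ee_rot: [0.115, 0.993, -0.0, 0.0]
contact_force: [0.7, -1.0, -0.1]
grip_width: 0.0802
grasp_force: 0.0
```

```bash
python3 go.py .4822 .0345 .15 58; python3 go.py .4822 .0345 .15 -32
```

```text
clock 9.15 tcp [ 0.4907 -0.294   0.1275] yaw 76.8 j [-0.6553  0.5536  1.8041  0.0001  0.7836 -1.9954] w 0.08016883610640621 f 0.0 tilt [ 0.0003 -0.0001] j6 after -1.667669810586587
turn rz 18.8 then shift mm [181.3 274.1 -22.5]
clock 9.15 tcp [ 0.4907 -0.294   0.1275] yaw 76.8 j [-0.6553  0.5536  1.8041  0.0001  0.7836 -1.9954] w 0.08016883610640621 f 0.0 tilt [ 0.0003 -0.0001] j6 after -3.2384661373814834
turn rz -71.2 then shift mm [-274.1  181.3  -22.5]
```

{"fn": "step_arm", "kwargs": {"commands": [[[0, 0, -10, 0, 0, 9.4], [0, 0, -10, 0, 0, 9.4], [20, 30, 0, 0, 0, 0], [33, 50, 0, 0, 0, 0], [33, 50, 0, 0, 0, 0], [33, 50, 0, 0, 0, 0], [33, 50, 0, 0, 0, 0], [29, 44, 0, 0, 0, 0]]]}}

```text
clock: 10.15
tcp_pos: [0.4823, 0.0362, 0.1469]
ee_rot: [0.276, 0.961, 0.0, 0.0]
contact_force: [0.6, 0.0, -0.7]
grip_width: 0.0797
grasp_force: 0.0
```

{"fn": "step_arm", "kwargs": {"commands": [[[0, 0, 10, 0, 0, 0], [0, 0, 20, 0, 0, 0], [0, 0, 20, 0, 0, 0], [0, 0, 0, 0, 0, 0], [0, 0, 0, 0, 0, 0], [0, 0, 0, 0, 0, 0], [0, 0, 0, 0, 0, 0], [0, 0, 0, 0, 0, 0]]]}}

```text
clock: 11.15
tcp_pos: [0.4827, 0.0343, 0.0964]
ee_rot: [0.276, 0.961, 0.0, 0.0]
contact_force: [-0.7, 0.4, 0.4]
grip_width: 0.0799
grasp_force: 0.0
```

```bash
python3 go.py .4822 .0345 .040 58
```

```text
clock 11.15 tcp [0.4827 0.0343 0.0964] yaw 58.0 j [-0.0658  0.5101  2.0418  0.0002  0.5892 -1.0779] w 0.07988878200761543 f 0.0 tilt [0.0005 0.0001] j6 after -1.078239849249972
turn rz -0.0 then shift mm [ 0.5 -0.  56.4]
```

{"fn": "step_arm", "kwargs": {"commands": [[[0, 0, 12, 0, 0, 0], [0, 0, 18, 0, 0, 0], [0, 0, 15, 0, 0, 0], [0, 0, 8, 0, 0, 0], [0, 0, 3, 0, 0, 0], [0, 0, 0, 0, 0, 0], [0, 0, 0, 0, 0, 0], [0, 0, 0, 0, 0, 0]]]}}

```text
clock: 12.15
tcp_pos: [0.4827, 0.0343, 0.0405]
ee_rot: [0.276, 0.961, 0.0, 0.0]
contact_force: [0.4, 0.2, -0.2]
grip_width: 0.0798
grasp_force: 0.0
```

{"fn": "step_arm", "kwargs": {"commands": [[[0, 0, 0, 0, 0, 0], [0, 0, 0, 0, 0, 0], [0, 0, 0, 0, 0, 0], [0, 0, 0, 0, 0, 0], [0, 0, 0, 0, 0, 0], [0, 0, 0, 0, 0, 0], [0, 0, 0, 0, 0, 0], [0, 0, 0, 0, 0, 0]]], "hand": 30, "force": 20}}

```text
clock: 13.15
tcp_pos: [0.4826, 0.0343, 0.0401]
ee_rot: [0.276, 0.961, 0.0, 0.0]
contact_force: [0.8, 0.9, 0.0]
grip_width: 0.0405
grasp_force: 20.0
```

{"fn": "step_arm", "kwargs": {"commands": [[[0, 0, -5, 0, 0, 0], [0, 0, -15, 0, 0, 0], [0, 0, -20, 0, 0, 0], [0, 0, -25, 0, 0, 0], [0, 0, -30, 0, 0, 0], [0, 0, -20, 0, 0, 0], [0, 0, -5, 0, 0, 0], [0, 0, 0, 0, 0, 0]]]}}

```text
clock: 14.15
tcp_pos: [0.4824, 0.0343, 0.1603]
ee_rot: [0.276, 0.961, 0.0, 0.0]
contact_force: [0.0, 0.6, -2.4]
grip_width: 0.0401
grasp_force: 20.0
```

Run:
```python
from go import *
p,d=read_camera("scene");cv2.imwrite("pics/s2.png",cv2.resize(p[100:320,100:520,::-1],None,fx=1.8,fy=1.8))
go(.602,.236,.15,63.5)
```

```text
clock 14.2 tcp [0.4823 0.0343 0.1598] yaw 58.0 j [-0.0658  0.4029  1.9875  0.0001  0.7517 -1.0778] w 0.039958896065411094 f 19.999849498271942 tilt [-0.0005  0.0001] j6 after -1.174179982000031
turn rz -5.5 then shift mm [-17.2 234.    9.8]
```

View pics/s2.png

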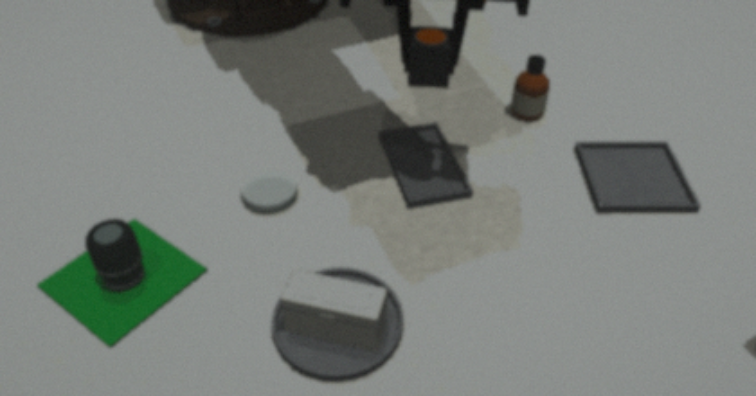

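The cube is held at crop (430,55), and the eyepiece stands upright on the mat at (118,262). Next, the cube goes to the square tray.

{"fn": "step_arm", "kwargs": {"commands": [[[0, 0, 0, 0, 0, -5.5], [-1, 20, 0, 0, 0, 0], [-3, 40, 0, 0, 0, 0], [-4, 50, 0, 0, 0, 0], [-4, 50, 0, 0, 0, 0], [-3, 45, 0, 0, 0, 0], [-2, 29, 0, 0, 0, 0], [0, 0, 10, 0, 0, 0]]]}}

```text
clock: 15.2
tcp_pos: [0.6028, 0.2386, 0.1491]
ee_rot: [0.229, 0.973, 0.0, 0.0]
contact_force: [-1.1, -0.4, -1.1]
grip_width: 0.0401
grasp_force: 20.0
```

{"fn": "step_arm", "kwargs": {"commands": [[[0, 0, 20, 0, 0, 0], [0, 0, 20, 0, 0, 0], [0, 0, 10, 0, 0, 0], [0, 0, 0, 0, 0, 0], [0, 0, 0, 0, 0, 0], [0, 0, 0, 0, 0, 0], [0, 0, 0, 0, 0, 0], [0, 0, 0, 0, 0, 0]]]}}

```text
clock: 16.2
tcp_pos: [0.6023, 0.2361, 0.1004]
ee_rot: [0.229, 0.973, 0.0, 0.0]
contact_force: [-0.5, 0.6, -2.7]
grip_width: 0.04
grasp_force: 20.0
```

```bash
python3 go.py .602 .236 .041 63.5
```

```text
clock 16.2 tcp [0.6023 0.2361 0.1004] yaw 63.5 j [ 0.2715  0.6759  1.6287  0.0001  0.8366 -0.8365] w 0.0399619556134425 f 19.999774396419525 tilt [0.0003 0.0002] j6 after -0.8369175244199419
turn rz -0.0 then shift mm [ 0.3 -0.2 59.4]
```

{"fn": "step_arm", "kwargs": {"commands": [[[0, 0, 12, 0, 0, 0], [0, 0, 18, 0, 0, 0], [0, 0, 15, 0, 0, 0], [0, 0, 8, 0, 0, 0], [0, 0, 4, 0, 0, 0], [0, 0, 2, 0, 0, 0], [0, 0, 1, 0, 0, 0], [0, 0, 0, 0, 0, 0]]]}}

```text
clock: 17.2
tcp_pos: [0.6024, 0.2361, 0.0405]
ee_rot: [0.229, 0.973, 0.0, 0.0]
contact_force: [0.5, 0.7, -1.6]
grip_width: 0.0401
grasp_force: 20.0
```

{"fn": "step_arm", "kwargs": {"commands": [[[0, 0, 0, 0, 0, 0], [0, 0, 0, 0, 0, 0], [0, 0, 0, 0, 0, 0], [0, 0, 0, 0, 0, 0], [0, 0, -10, 0, 0, 0], [0, 0, -20, 0, 0, 0], [0, 0, -30, 0, 0, 0], [0, 0, -50, 0, 0, 0]]], "hand": 80}}

```text
clock: 18.2
tcp_pos: [0.6018, 0.2359, 0.1516]
ee_rot: [0.229, 0.973, -0.0, -0.001]
contact_force: [0.1, 0.1, 1.4]
grip_width: 0.0799
grasp_force: 0.0
```

```bash
python3 go.py .6337 -.1416 .15 -42.5
python3 - <<'E'
from h import *
p,d=read_camera("scene");w=cloud("scene",d)
m=(d>0)&(np.hypot(w[...,0]-.634,w[...,1]+.1415)<.055)&(w[...,2]>.015)
q=w[m];a=np.radians(47.5);l=(q[:,:2]-[.634,-.1415])@np.array([[np.cos(a),-np.sin(a)],[np.sin(a),np.cos(a)]])
for s in range(-44,45,8):
    k=(abs(l[:,0]*1e3-s)<4)
    print(s,[ (round(1e3*l[k&(abs(q[:,2]-z)<.004),1].max(),1),round(1e3*l[k&(abs(q[:,2]-z)<.004),1].min(),1)) if (k&(abs(q[:,2]-z)<.004)).any() else None for z in(.02,.028,.036,.044)])
E
```

```text
clock 18.2 tcp [0.6018 0.2359 0.1516] yaw 63.5 j [ 0.2714  0.6133  1.5914  0.0001  0.9384 -0.8365] w 0.07993733498427733 f 0.0 tilt [-0.0014 -0.0003] j6 after -2.1284971126499412
turn rz -74.0 then shift mm [ 256.7 -278.5    1.6]
-44 [(np.float64(-16.1), np.float64(-17.4)), (np.float64(-17.2), np.float64(-17.4)), (np.float64(-16.8), np.float64(-18.0)), (np.float64(-17.1), np.float64(-17.6))]
-36 [(np.float64(-16.4), np.float64(-18.5)), (np.float64(-16.5), np.float64(-18.0)), (np.float64(-16.9), np.float64(-18.3)), (np.float64(-16.6), np.float64(-18.1))]
-28 [(np.float64(-16.8), np.float64(-18.3)), (np.float64(-16.6), np.float64(-18.6)), (np.float64(-15.9), np.float64(-18.0)), (np.float64(-16.3), np.float64(-18.5))]
-20 [(np.float64(-16.2), np.float64(-18.8)), (np.float64(-15.5), np.float64(-18.2)), (np.float64(-16.0), np.float64(-18.4)), (np.float64(-15.9), np.float64(-18.9))]
-12 [(np.float64(-16.2), np.float64(-18.1)), (np.float64(-16.1), np.float64(-18.1)), (np.float64(-16.6), np.float64(-18.1)), (np.float64(-16.3), np.float64(-18.4))]
-4 [(np.float64(-15.9), np.float64(-18.1)), (
[... 397 characters left out ...]
-18.8)), (np.float64(-16.4), np.float64(-18.2))]
20 [(np.float64(-15.8), np.float64(-17.9)), (np.float64(-15.6), np.float64(-18.2)), (np.float64(-16.4), np.float64(-17.8)), (np.float64(-15.7), np.float64(-18.1))]
28 [(np.float64(-16.7), np.float64(-18.3)), (np.float64(-15.9), np.float64(-18.6)), (np.float64(-16.6), np.float64(-18.0)), (np.float64(-15.7), np.float64(-18.6))]
36 [(np.float64(-16.1), np.float64(-18.1)), (np.float64(-15.8), np.float64(-18.1)), (np.float64(-16.3), np.float64(-18.3)), (np.float64(-16.1), np.float64(-18.3))]
44 [(np.float64(14.5), np.float64(-17.8)), (np.float64(14.2), np.float64(-17.3)), (np.float64(14.6), np.float64(-17.5)), (np.float64(13.4), np.float64(-17.7))]
```

{"fn": "step_arm", "kwargs": {"commands": [[[0, 0, 0, 0, 0, 10.6], [0, 0, 0, 0, 0, 10.6], [0, 0, 0, 0, 0, 10.6], [0, 0, 0, 0, 0, 10.6], [0, 0, 0, 0, 0, 10.6], [0, 0, 0, 0, 0, 10.6], [0, 0, 0, 0, 0, 10.6], [0, 0, 0, 0, 0, 10.6]]]}}

```text
clock: 19.25
tcp_pos: [0.6024, 0.2361, 0.1516]
ee_rot: [0.827, 0.562, 0.001, 0.0]
contact_force: [-0.3, 0.4, 0.5]
grip_width: 0.08
grasp_force: 0.0
```

{"fn": "step_arm", "kwargs": {"commands": [[[0, 0, 0, 0, 0, 10.6], [0, 0, 0, 0, 0, 10.6], [-32, 35, 0, 0, 0, 0], [-37, 40, 0, 0, 0, 0], [-37, 40, 0, 0, 0, 0], [-37, 40, 0, 0, 0, 0], [-37, 40, 0, 0, 0, 0], [-37, 40, 0, 0, 0, 0]]]}}

```text
clock: 20.25
tcp_pos: [0.629, -0.0846, 0.1517]
ee_rot: [0.915, 0.403, 0.001, 0.001]
contact_force: [0.5, 1.0, 0.0]
grip_width: 0.0801
grasp_force: 0.0
```

{"fn": "step_arm", "kwargs": {"commands": [[[-30, 33, 0, 0, 0, 0], [-10, 11, 10, 0, 0, 0], [0, 0, 20, 0, 0, 0], [0, 0, 15, 0, 0, 0], [0, 0, 0, 0, 0, 0], [0, 0, 0, 0, 0, 0], [0, 0, 0, 0, 0, 0], [0, 0, 0, 0, 0, 0]]]}}

```text
clock: 21.25
tcp_pos: [0.6344, -0.1419, 0.1056]
ee_rot: [0.915, 0.403, 0.0, 0.0]
contact_force: [-0.1, 0.1, 0.2]
grip_width: 0.0799
grasp_force: 0.0
```

```bash
python3 go.py .634 -.1417 .042 -42.5
```

```text
clock 21.25 tcp [ 0.6344 -0.1419  0.1056] yaw -42.5 j [-0.3216  0.6727  1.6171  0.0001  0.8509  0.4203] w 0.07986050318759028 f 0.0 tilt [ 0.0008 -0.0002] j6 after 0.42005849867186745
turn rz -0.0 then shift mm [-0.2 -0.5 63.6]
```

{"fn": "step_arm", "kwargs": {"commands": [[[0, 0, 12, 0, 0, 0], [0, 0, 18, 0, 0, 0], [0, 0, 18, 0, 0, 0], [0, 0, 10, 0, 0, 0], [0, 0, 5, 0, 0, 0], [0, 0, 0, 0, 0, 0], [0, 0, 0, 0, 0, 0], [0, 0, 0, 0, 0, 0]]]}}

```text
clock: 22.25
tcp_pos: [0.6344, -0.142, 0.0426]
ee_rot: [0.915, 0.403, 0.0, 0.0]
contact_force: [-0.3, -0.7, -0.2]
grip_width: 0.0801
grasp_force: 0.0
```

{"fn": "step_arm", "kwargs": {"commands": [[[0, 0, 0, 0, 0, 0], [0, 0, 0, 0, 0, 0], [0, 0, 0, 0, 0, 0], [0, 0, 0, 0, 0, 0], [0, 0, 0, 0, 0, 0], [0, 0, 0, 0, 0, 0], [0, 0, 0, 0, 0, 0], [0, 0, 0, 0, 0, 0]]], "hand": 25, "force": 20}}

```text
clock: 23.25
tcp_pos: [0.6342, -0.142, 0.0421]
ee_rot: [0.915, 0.403, 0.0, -0.0]
contact_force: [0.2, -0.9, 0.3]
grip_width: 0.0336
grasp_force: 20.0
```

{"fn": "step_arm", "kwargs": {"commands": [[[0, 0, -5, 0, 0, 0], [0, 0, -15, 0, 0, 0], [0, 0, -20, 0, 0, 0], [0, 0, -25, 0, 0, 0], [0, 0, -30, 0, 0, 0], [0, 0, -20, 0, 0, 0], [0, 0, -5, 0, 0, 0], [0, 0, 0, 0, 0, 0]]]}}

```text
clock: 24.25
tcp_pos: [0.6341, -0.1419, 0.1625]
ee_rot: [0.915, 0.403, 0.0, 0.0]
contact_force: [-0.2, 0.1, -2.0]
grip_width: 0.0338
grasp_force: 20.0
```

Run:
```python
from go import *
p,d=read_camera("scene");cv2.imwrite("pics/s3.png",cv2.resize(p[100:320,100:520,::-1],None,fx=1.8,fy=1.8))
go(.4775,.038,.15,77)
```

```text
clock 24.3 tcp [ 0.6339 -0.1419  0.1618] yaw -42.5 j [-0.3218  0.6054  1.5745  0.0001  0.9622  0.4203] w 0.034138917261123725 f 19.999824464321136 tilt [-0.0004  0.0002] j6 after 1.4758340175440816
turn rz 60.5 then shift mm [-192.9 -140.1   12. ]
```

View pics/s3.png

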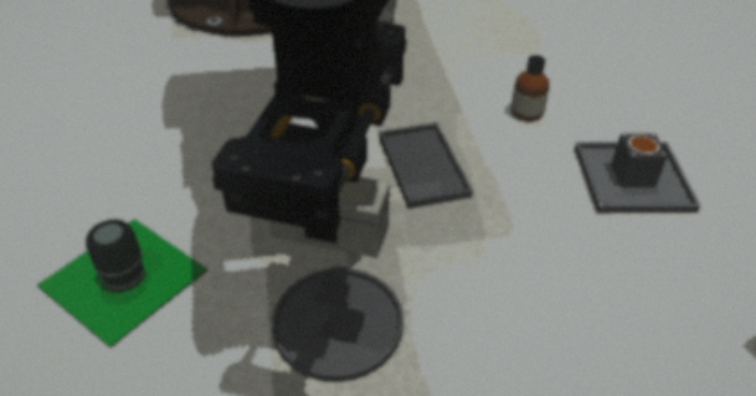

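The box is held level behind the finger at crop (350,200), and the cube sits centred in the square tray at (638,165). Next I turn the box and carry it to the oblong tray.

{"fn": "step_arm", "kwargs": {"commands": [[[0, 0, 0, 0, 0, 8.5], [0, 0, 0, 0, 0, 10], [0, 0, 0, 0, 0, 10], [0, 0, 0, 0, 0, 10], [0, 0, 0, 0, 0, 10], [0, 0, 0, 0, 0, 8], [0, 0, 0, 0, 0, 4], [-20, -15, 0, 0, 0, 0]]]}}

```text
clock: 25.3
tcp_pos: [0.618, -0.1234, 0.1608]
ee_rot: [0.993, -0.114, -0.001, -0.0]
contact_force: [-1.0, 0.3, -2.0]
grip_width: 0.0338
grasp_force: 20.0
```

{"fn": "step_arm", "kwargs": {"commands": [[[-35, -25, 0, 0, 0, 0], [-40, -29, 0, 0, 0, 0], [-40, -29, 0, 0, 0, 0], [-38, -28, 0, 0, 0, 0], [-20, -14, 10, 0, 0, 0], [0, 0, 20, 0, 0, 0], [0, 0, 20, 0, 0, 0], [0, 0, 10, 0, 0, 0]]]}}

```text
clock: 26.3
tcp_pos: [0.4771, 0.038, 0.1008]
ee_rot: [0.994, -0.113, -0.001, 0.0]
contact_force: [0.1, 0.5, -2.0]
grip_width: 0.0343
grasp_force: 20.0
```

{"fn": "step_arm", "kwargs": {"commands": [[[0, 0, 0, 0, 0, 0], [0, 0, 0, 0, 0, 0], [0, 0, 0, 0, 0, 0], [0, 0, 0, 0, 0, 0], [0, 0, 0, 0, 0, 0], [0, 0, 0, 0, 0, 0], [0, 0, 0, 0, 0, 0], [0, 0, 0, 0, 0, 0]]]}}

```text
clock: 27.3
tcp_pos: [0.4777, 0.0379, 0.1021]
ee_rot: [0.994, -0.113, -0.0, -0.0]
contact_force: [0.5, 0.5, -1.6]
grip_width: 0.0341
grasp_force: 20.0
```

```bash
python3 go.py .4773 .038 .0425 77
```

```text
clock 27.3 tcp [0.4777 0.0379 0.1021] yaw -103.0 j [-0.0587  0.4954  2.0484  0.0001  0.5978  1.7392] w 0.03405324179190528 f 19.99972701072693 tilt [-0.      0.0001] j6 after 1.7388376067461744
turn rz -0.0 then shift mm [-0.4  0.  59.6]
```

{"fn": "step_arm", "kwargs": {"commands": [[[0, 0, 12, 0, 0, 0], [0, 0, 18, 0, 0, 0], [0, 0, 15, 0, 0, 0], [0, 0, 8, 0, 0, 0], [0, 0, 4, 0, 0, 0], [0, 0, 2, 0, 0, 0], [0, 0, 0.5, 0, 0, 0], [0, 0, 0, 0, 0, 0]]]}}

```text
clock: 28.3
tcp_pos: [0.4778, 0.038, 0.0429]
ee_rot: [0.994, -0.113, 0.0, -0.0]
contact_force: [0.4, 0.5, -2.3]
grip_width: 0.034
grasp_force: 20.0
```

{"fn": "step_arm", "kwargs": {"commands": [[[0, 0, 0, 0, 0, 0], [0, 0, 0, 0, 0, 0], [0, 0, 0, 0, 0, 0], [0, 0, 0, 0, 0, 0], [0, 0, -10, 0, 0, 0], [0, 0, -20, 0, 0, 0], [0, 0, -30, 0, 0, 0], [0, 0, -50, 0, 0, 0]]], "hand": 80}}

```text
clock: 29.3
tcp_pos: [0.4771, 0.038, 0.1535]
ee_rot: [0.994, -0.113, -0.001, 0.0]
contact_force: [1.0, 0.1, 0.9]
grip_width: 0.0796
grasp_force: 0.0
```

```bash
python3 go.py .4905 -.294 .15
python3 - <<'E'
from h import *
for n in("top","scene"):
    p,d=read_camera(n);w=cloud(n,d)
    m=(d>0)&(np.hypot(w[...,0]-.4905,w[...,1]+.294)<.05)&(w[...,2]>.056)&(w[...,2]<.07);q=w[m]
    print(n,m.sum(),cv2.minEnclosingCircle((q[:,:2]*1e3).astype(np.float32)) if m.any() else 0)
E
```

```text
clock 29.3 tcp [0.4771 0.038  0.1535] yaw -103.0 j [-0.0588  0.4077  2.0041  0.0001  0.7321  1.7393] w 0.07957985797164294 f 0.0 tilt [-0.0023  0.0002] j6 after 1.73928355527837
turn rz 0 then shift mm [ 87.9 320.4   3.4]
top 447 ((490.34326171875, -292.9290466308594), 20.326995849609375)
scene 414 ((491.67144775390625, -293.7527160644531), 20.660181045532227)
```

Eyepiece on the mat is at (0.491,-0.2935). Going there.

{"fn": "step_arm", "kwargs": {"commands": [[[8, 30, 0, 0, 0, 0], [14, 50, 0, 0, 0, 0], [14, 50, 0, 0, 0, 0], [14, 50, 0, 0, 0, 0], [14, 50, 0, 0, 0, 0], [14, 50, 0, 0, 0, 0], [10, 40, 0, 0, 0, 0], [0, 0, 20, 0, 0, 0]]]}}

```text
clock: 30.4
tcp_pos: [0.4915, -0.2967, 0.1331]
ee_rot: [0.993, -0.115, 0.001, 0.001]
contact_force: [-0.5, 0.9, -0.5]
grip_width: 0.0799
grasp_force: 0.0
```

{"fn": "step_arm", "kwargs": {"commands": [[[0, 0, 20, 0, 0, 0], [0, 0, 0, 0, 0, 0], [0, 0, 0, 0, 0, 0], [0, 0, 0, 0, 0, 0], [0, 0, 0, 0, 0, 0], [0, 0, 0, 0, 0, 0], [0, 0, 0, 0, 0, 0], [0, 0, 0, 0, 0, 0]]]}}

```text
clock: 31.4
tcp_pos: [0.4913, -0.2937, 0.1126]
ee_rot: [0.994, -0.113, 0.0, -0.0]
contact_force: [-0.1, 1.1, -0.2]
grip_width: 0.0802
grasp_force: 0.0
```

```bash
python3 go.py .491 -.2937 .0455
```

```text
clock 31.4 tcp [ 0.4913 -0.2937  0.1126] yaw -103.0 j [-0.6542  0.5753  1.8141  0.0001  0.7522  1.1439] w 0.08018720880764649 f 0.0 tilt [0.     0.0001] j6 after 1.1438812472888988
turn rz 0 then shift mm [-0.3  0.1 67.1]
```

{"fn": "step_arm", "kwargs": {"commands": [[[0, 0, 12, 0, 0, 0], [0, 0, 18, 0, 0, 0], [0, 0, 18, 0, 0, 0], [0, 0, 12, 0, 0, 0], [0, 0, 7, 0, 0, 0], [0, 0, 0, 0, 0, 0], [0, 0, 0, 0, 0, 0], [0, 0, 0, 0, 0, 0]]]}}

```text
clock: 32.4
tcp_pos: [0.4915, -0.2938, 0.0461]
ee_rot: [0.994, -0.113, 0.0, 0.0]
contact_force: [-0.7, 0.7, -0.5]
grip_width: 0.08
grasp_force: 0.0
```

{"fn": "step_arm", "kwargs": {"commands": [[[0, 0, 0, 0, 0, 0], [0, 0, 0, 0, 0, 0], [0, 0, 0, 0, 0, 0], [0, 0, 0, 0, 0, 0], [0, 0, 0, 0, 0, 0], [0, 0, 0, 0, 0, 0], [0, 0, 0, 0, 0, 0], [0, 0, 0, 0, 0, 0]]], "hand": 30, "force": 20}}

```text
clock: 33.4
tcp_pos: [0.4913, -0.2937, 0.0456]
ee_rot: [0.994, -0.113, 0.0, -0.0]
contact_force: [0.3, -1.0, 0.1]
grip_width: 0.0414
grasp_force: 20.0
```

{"fn": "step_arm", "kwargs": {"commands": [[[0, 0, -5, 0, 0, 0], [0, 0, -15, 0, 0, 0], [0, 0, -20, 0, 0, 0], [0, 0, -25, 0, 0, 0], [0, 0, -20, 0, 0, 0], [0, 0, -10, 0, 0, 0], [0, 0, 0, 0, 0, 0], [0, 0, 0, 0, 0, 0]]]}}

```text
clock: 34.4
tcp_pos: [0.4911, -0.2935, 0.1401]
ee_rot: [0.994, -0.113, -0.0, -0.0]
contact_force: [-0.5, 0.1, -0.8]
grip_width: 0.0413
grasp_force: 20.0
```

```bash
python3 go.py .628 -.1378 .14
```

```text
clock 34.4 tcp [ 0.4911 -0.2935  0.1401] yaw -103.0 j [-0.6542  0.5366  1.7932  0.0001  0.8128  1.1439] w 0.04134673638240807 f 19.999971022771206 tilt [-0.0007  0.0007] j6 after 1.1438523119219242
turn rz 0 then shift mm [  98.3 -182.6    0.1]
```

{"fn": "step_arm", "kwargs": {"commands": [[[8, -15, 0, 0, 0, 0], [15, -28, 0, 0, 0, 0], [20, -37, 0, 0, 0, 0], [20, -37, 0, 0, 0, 0], [20, -37, 0, 0, 0, 0], [12, -22, 0, 0, 0, 0], [3, -7, 10, 0, 0, 0], [0, 0, 20, 0, 0, 0]]]}}

```text
clock: 35.4
tcp_pos: [0.628, -0.1374, 0.11]
ee_rot: [0.994, -0.113, 0.0, 0.0]
contact_force: [0.3, -0.7, -0.7]
grip_width: 0.0411
grasp_force: 20.0
```

{"fn": "step_arm", "kwargs": {"commands": [[[0, 0, 15, 0, 0, 0], [0, 0, 0, 0, 0, 0], [0, 0, 0, 0, 0, 0], [0, 0, 0, 0, 0, 0], [0, 0, 0, 0, 0, 0], [0, 0, 0, 0, 0, 0], [0, 0, 0, 0, 0, 0], [0, 0, 0, 0, 0, 0]]]}}

```text
clock: 36.4
tcp_pos: [0.6281, -0.1374, 0.0956]
ee_rot: [0.994, -0.113, 0.0, -0.0]
contact_force: [0.0, 0.1, -1.3]
grip_width: 0.0416
grasp_force: 20.0
```

```bash
python3 go.py .628 -.1378 .0462
```

```text
clock 36.4 tcp [ 0.6281 -0.1374  0.0956] yaw -103.0 j [-0.3181  0.6775  1.6422  0.0001  0.8218  1.4799] w 0.04156176177198011 f 19.99992175551597 tilt [0.     0.0001] j6 after 1.47985585657996
turn rz 0 then shift mm [ 0.   0.4 49.4]
```

{"fn": "step_arm", "kwargs": {"commands": [[[0, 0, 10, 0, 0, 0], [0, 0, 15, 0, 0, 0], [0, 0, 12, 0, 0, 0], [0, 0, 6, 0, 0, 0], [0, 0, 3, 0, 0, 0], [0, 0, 2, 0, 0, 0], [0, 0, 1.5, 0, 0, 0], [0, 0, 0, 0, 0, 0]]]}}

```text
clock: 37.4
tcp_pos: [0.6281, -0.1374, 0.0463]
ee_rot: [0.994, -0.113, 0.0, -0.0]
contact_force: [-0.1, 0.7, -1.8]
grip_width: 0.0419
grasp_force: 20.0
```

{"fn": "step_arm", "kwargs": {"commands": [[[0, 0, 0, 0, 0, 0], [0, 0, 0, 0, 0, 0], [0, 0, 0, 0, 0, 0], [0, 0, 0, 0, 0, 0], [0, 0, -10, 0, 0, 0], [0, 0, -20, 0, 0, 0], [0, 0, -30, 0, 0, 0], [0, 0, -50, 0, 0, 0]]], "hand": 80}}

```text
clock: 38.4
tcp_pos: [0.6276, -0.1373, 0.1575]
ee_rot: [0.994, -0.113, -0.001, -0.0]
contact_force: [0.5, -0.4, -0.3]
grip_width: 0.0799
grasp_force: 0.0
```

{"fn": "step_arm", "kwargs": {"commands": [[[10, 30, -30, 0, 0, 0], [15, 45, -20, 0, 0, 0], [15, 45, 0, 0, 0, 0], [15, 45, 0, 0, 0, 0], [10, 25, 0, 0, 0, 0], [0, 0, 0, 0, 0, 0], [0, 0, 0, 0, 0, 0], [0, 0, 0, 0, 0, 0]]]}}

```text
clock: 39.4
tcp_pos: [0.6487, -0.336, 0.2068]
ee_rot: [0.994, -0.113, 0.0, 0.0]
contact_force: [-0.0, 0.4, 0.0]
grip_width: 0.08
grasp_force: 0.0
```

Run:
```python
from fit import *
for n in("top","scene"):
    p,d=read_camera(n);print(n);cv2.imwrite(f"pics/{n}9.png",p[...,::-1])
    try:fits(p,cloud(n,d),d)
    except Exception as e:print(e)
```

```text
top
index -1 is out of bounds for axis 0 with size 0
scene
square obj top z 0.04901866687990128 [ 0.6029  0.2348 41.5616 40.498  62.7479] [0.6038 0.2334 0.0488]
oblong obj top z 0.0516913227172435 [  0.4774   0.037   86.6995  33.8311 -12.4276] [0.4813 0.0359 0.0516]
round obj top z 0.06147648657676261 [ 0.6288 -0.1375 38.0054 37.4045 37.1272] [ 0.63   -0.1381  0.0614]
square [  0.603    0.2359 110.5553 108.902  -26.4178]
oblong [  0.4773   0.0377 126.2351  72.6073 -12.9654]
round [  0.6281  -0.1376 104.6253]
mat [  0.4925  -0.2948 107.713  107.6497 -65.2487]
petri [ 445.4217 -133.4892   14.3043]
bottle [448.3759 204.8901  75.34  ]
```

View pics/scene9.png

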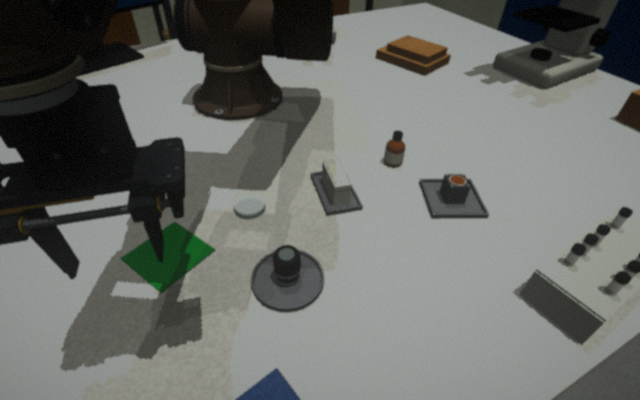

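The picture shows the eyepiece at (287,265), the box at (337,183) and the cube at (455,188). Each is centred and upright in its own tray, and the dish and bottle are unmoved.

```bash
python3 -c "
from station import *
print(close_job())"
```

```text
the job is handed in; nothing more can be done
None
```

I handed the job in at about 39 s: the eyepiece, filter cube and slide box each stand upright in their own tray, within about 2 mm of its centre (box within about 1° of the tray's length) by the last scene-camera measurement, with the petri dish and reagent bottle not moved; the top camera's check failed, and no verdict came back.

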